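# Load a tube rack past a sprung lane gate

### The arm

A 7-joint arm with a two-finger parallel gripper is mounted at the origin on a cart in front of the work surface, level with it; the furniture and walls round the work are solid. World frame = base frame: x ahead of the robot, y to its left, z up, the work surface at z = 0. Lengths are in m, angles in rad, forces in N, time in s.
With the tool pointing down it reaches from about 0.425 to 0.95 m from the base axis. Payload 4.7 kg.
Tool frame: the origin (TCP) lies midway between the tips of the shut fingers; the grasp point (between the pads) lies 19 mm behind it; x points along the fingers, y is the direction in which the jaws open and shut, and the axes are right-handed (so a half turn about x gives the same grasp; the last joint's range is limited). The gripper opens to 87 mm and grips with 3 to 60 N. Pads are 19 mm wide; open, the fingers measure 117 mm over their backs; the gripper's body (75 mm by 190 mm) begins 51 mm behind the grasp point.
Start: joints at [-1.291, 0.469, -0.049, 1.532, 0.024, 1.141, -0.082], TCP at [0.205, 0.643, 0.223] pointing down, gripper open.
Joint ranges: [-2.59, 2.59], [-0.33, 1.99], [-1.39, 1.29], [0.1, 2.45], [-1.04, 4.18], [0.21, 1.99], [-2.66, 2.66]. Speed limits (rad/s): [2.57, 2.57, 3.14, 3.14, 3.14, 3.14, 3.14].

### API

Orientations are given as a unit quaternion [w, x, y, z].
In Python, from rig import manip gives the robot as it stands.
- The arm moves only by the tool servo_tool, never from a script. Its argument "motion" is a list of rows, each an object with "offset": the shift along the tool's x, y, z in units of 25 mm (1.0 is 25 mm), a list of three; "delta_rot": the turn, a rotation vector about the tool's x, y, z in units of 5 degrees (1.0 is 5 degrees), a list of three; "claw": the opening, from 0 (shut) to 1 (fully open). A call has 1 to 8 rows; each row is the pose to reach, as a shift and turn from the pose commanded when the call began, along the tool's axes at that moment; what a row does not reach only later rows make up. A row lasts 1/8 s, in which the tool goes at most 62.5 mm and 10.7 degrees, less where a joint would pass 70% of its speed; a pose out of reach is approached as far as the arm can. A call with a gripper value outside its range is refused whole. The fingers move at their own pace and stop on an object; "newtons" is the grip in N (left out, the last holds). Time passes only in rows, so rows that repeat a pose let the fingers close. It gives the time, the measured TCP pose, the force and the opening at its end, in the units of the state.
- manip.sense(): the state, without advancing time (a new reading comes with each control period).
- manip.capture(name): name is "scene" or "top" or "wrist"; returns (picture, depth): 420x560x3 uint8, blue, green, red; 420x560 float32, m along the optical axis (not along the pixel's ray), 0 where there is no reading.
- manip.get_calibration(name): a dict with "mtx" (3x3 intrinsics, pixels), "k1" (the pictures are not rectified: a ray, as slopes to the right and down, at radius r is drawn at 1 + k1 r^2 times it, then the intrinsics apply), "R" (3x3) and "t" (3): a world point X has camera coordinates R X + t. Camera axes: x right, y down, z forward; pixel columns grow to the right and rows downward; lengths in m; the calibration is good to about 2 mm. A picture is of the moment at which its call begins: read the wrist's pose just before it. get_calibration takes no time and is no camera call; for the wrist camera it gives the pose at the moment of the call.
- manip.finish_job(): hands the job in, once; it reports no verdict.
Trained networks look in the newest picture that a camera, given by its name, has taken for a name from the list of things; names that differ only in an ending like _2 or _b are one class to them, and where a whole thing is asked for, a point or a joint stands for the part that bears it (a point fixed in the world has none). Each returns a list of dicts, best first, with "confidence" (0 to 1); they miss things now and then, are a little off and sometimes report something else, mostly with a low value. They report only what shows in the picture. A call takes as long as a camera call.
- manip.recognise(camera, name): "box" ([centre column, centre row, width, height] in pixels, round what is visible of it).
The state is a dict: "t": time; "qpos": joint angles; "dq": joint speeds; "joint_efforts": joint torques, N m; "tcp_pos": TCP position; "tool_rot": TCP orientation; "ft_force": force on the tool from outside, world axes, zero at the start; "torque": the same for the moment, N m; "grip_width": opening from 0.0 (shut) to 1.0 (fully open).
Only numpy, scipy, OpenCV 4.12 (cv2) and the standard library are available. Lean on these libraries where they do the work, as an engineer would, in place of code of your own. Each camera call takes 0.05 s, during which the arm holds its last target.

### The job

Load the tube rack into the gated lane: with one fingertip push the lane's yellow rail outward to swing the red gate blade out of the lane, and while that finger keeps holding the gate open, push the rack by its rear end with the other finger along the lane, past the gate, until it is fully home against the blue end stop. Then let the gate spring fully shut behind the rack and take the hand away. Nothing is picked up or lifted, the gate must never press against the rack, the tubes stay standing in it, and the oil bottle, Petri dish and staining jar are left where they are.

Things in the scene. Friction and masses are not known exactly. Their poses are not given: they have to be found in the camera images.
- lane: Fixed rack-loading lane. Origin on the desk under its centre line, in the gate blade's plane. +y: the way the rack is pushed; +x: across, to the yellow rail's side (away from the robot). White deck y -200 to +184 mm, top 50 mm above the desk, open at -y. Guide walls along both sides: inner faces x -32 and +32, 6 mm thick, tops 80 mm above the desk. Fingertips at 85 to 95 mm clear walls and blade.
- lane_stop (a point): Centre of the face of the rubber pad on the blue end stop: lane x 0, y +160 mm, 66 mm above the desk. The stop's top is 86 mm above the desk. The rack's front end plate rests on this pad when the rack is fully home.
- gate (a joint): Gate angle about a rod along the lane (lane x +46 mm, 12.5 mm above the desk), rad: 0 shut, grows as rail and blade tilt outward to lane +x; hard stop at 0.70. The blade is clear of the lane from about 0.42; 0.5 is a good value to hold. The spring takes about 1 N on the rail at 0, 3 N at 0.5; let go, it shuts by itself.
- gate_rail (a point): Yellow round rail of the gate, 10 mm thick, along the lane from lane y -235 to +50 mm; this point lies on its axis at lane y -90. Axis at lane x +40 mm, 116 mm above the desk when shut; about x +91, 106 mm above the desk at 0.5 rad. Pushed to lane +x anywhere along its length it opens the gate equally; a finger can slide along it, and with its tip at 90 mm still meets it.
- gate_blade (a point): Red blade of the gate, 8 mm thick (lane y -4 to +4 mm), 14 mm high, passing through a gap in the +x wall. This point is the middle of its tip: shut, at lane x +13 mm, 63 mm above the desk, so it reaches 19 mm into the lane and blocks it. Swinging out, no part of it rises above 80 mm over the desk.
- tube_rack: Off-white tube rack, 58 mm wide (x), 143 long (y), 58 high, 0.13 kg, standing on the deck before the gate, long side along the lane, 3 mm play to each wall. Origin at the centre of its underside. Solid end plates 52 mm wide, 58 high; outer faces at y -72 (rear) and +72 mm, tops 108 mm above the desk. Fully home its origin is at lane y +88 mm, its rear face 12 mm past the blade.
- tube_red_2: Capped sample tube, red cap, 16 mm across, 84 mm long, standing loose in the front part of the rack (cap top 138 mm above the desk). Origin at the centre of its bottom, z along the tube.
- tube_violet_0: Same kind of tube with a violet cap, in the rack.
- tube_green_5: Same kind of tube with a green cap, near the middle of the rack.
- oil_bottle: Bystander: small amber bottle with white cap, 30 mm across, 66 mm high, on the desk at the robot's side of the lane. Origin at the centre of its underside.
- petri_dish: Bystander: flat round Petri dish, 56 mm across, 14 mm high, on the desk at the robot's side of the lane. Origin at the centre of its underside.
- coplin_jar: Bystander: staining jar with black lid, 59 mm across, 102 mm high, on the desk beyond the rail side of the lane. Origin at the centre of its underside.

How it is judged:
On the way, in this order (a step that is already met when the one before it is completed fails the run):
1. the gate is swung clear of the lane while the rack still stands before it (value of joint gate above 0.4 rad and y of tube_rack in the frame of lane below -0.07 m), for 0.1 s.
2. the rack is half way through, one finger holding the gate open and the other pushing the rack (value of joint gate above 0.38 rad and y of tube_rack in the frame of lane above 0 m and contact force between the fingers and tube_rack above 0.05 N and contact force between the fingers and gate above 0.3 N), for 0.05 s.
3. the rack is home against the end stop, the gate still held open (value of joint gate above 0.38 rad and y of tube_rack in the frame of lane above 0.082 m and contact force between the fingers and gate above 0.3 N), for 0.05 s.
At the end, for the whole second after the job is handed in: The rack stands flat on the deck in the lane, within 6 mm of the end stop, at rest, its three tubes standing in it; the gate has sprung shut behind it (within 0.06 rad); nothing is touched (y of tube_rack in the frame of lane between 0.082 and 0.092 m and x of tube_rack in the frame of lane between -0.008 and 0.008 m and height (world z) of tube_rack below 0.054 m and angle between tube_rack's own z axis and vertical below 0.05 rad and linear speed of tube_rack below 0.01 m/s and value of joint gate below 0.06 rad and distance between each of tube_red_2, tube_violet_0, tube_green_5 and tube_rack below 0.07 m and angle between each of tube_red_2, tube_violet_0, tube_green_5's own z axis and vertical below 0.25 rad).
It fails at once if the gate blade presses on the rack (over 2 N) (contact force between gate and tube_rack above 2 N).
It fails at once if the rack is lifted more than 8 mm or tipped (height (world z) of tube_rack above 0.058 m or angle between tube_rack's own z axis and vertical above 0.15 rad).
It fails at once if a tube is lifted or tipped (height (world z) of any of tube_red_2, tube_violet_0, tube_green_5 above 0.07 m or angle between any of tube_red_2, tube_violet_0, tube_green_5's own z axis and vertical above 0.3 rad).
It fails at once if a bystander is moved more than 15 mm (distance of any of oil_bottle, petri_dish, coplin_jar from where it was at the start of the episode above 0.015 m).
It also fails if it takes over 45 s, if anything falls off the work surface, if the arm or the gripper's body presses on something with over 40 N, if the wrist force passes 120 N, or if a joint passes its speed limit or range.

## Working session

There is one attempt and no reset: what is moved stays moved. The work goes in short steps, Python scripts to look and compute and a tool call to move; the robot and the scene stay as the last step left them, time stands still between calls to the robot, and variables do not carry over. Pictures are saved under pics/ and viewed, and the job is handed in when it is done.

Besides the shell and the picture viewer there is one more tool, called after "Call:" as a command line: name --argument value ..., lists and objects as JSON in quotes. servo_tool: Moves the arm, as the interface text tells. Its arguments: {"type":"object","properties":{"motion":{"type":"array"},"newtons":{"type":"number"}},"required":["motion"]}

```bash
ls; mkdir -p pics
python3 - <<'E'
from rig import manip
import cv2
print(manip.sense())
for n in ["scene","top","wrist"]:
    p,d=manip.capture(n); cv2.imwrite(f"pics/{n}0.png",p)
    c=manip.get_calibration(n); print(n,c)
E
```

```text
pics
{'t': 0.0, 'qpos': array([-1.29090896,  0.4694286 , -0.04859269,  1.53363674,  0.02410034,
        1.14097866, -0.08232021]), 'dq': array([ 0.00038164, -0.00064322, -0.00038277, -0.00024978, -0.0005827 ,
       -0.0018463 , -0.00014899]), 'joint_efforts': array([-2.85773282e-06, -5.07970262e+01, -8.05836031e-02, -2.36157650e+01,
       -6.12592860e-02,  3.79581994e-02,  1.96558153e-04]), 'tcp_pos': array([0.20495262, 0.64253777, 0.22153228]), 'tool_rot': array([ 0.698618  ,  0.10808162,  0.69877372, -0.10939169]), 'ft_force': array([ 0.21192962,  0.4872634 , -0.32633766]), 'torque': array([ 0.00267343,  0.0059579 , -0.04667139]), 'grip_width': 0.9959314530734846}
scene {'mtx': array([[485.92211231,   0.        , 277.63761057],
       [  0.        , 485.92211231, 216.77261999],
       [  0.        ,   0.        ,   1.        ]]), 'k1': 0.04977485499505687, 'R': array([[ 0.47253691, -0.88102356, -0.02250229],
       [-0.60750585, -0.30712593, -0.7325369 ],
       [ 0.63847123,  0.359821  , -0.6803553 ]]), 't': array([-0.31161408,  0.3857787 ,  0.61378126])}
top {'mtx': array([[430.5443633 ,   0.        , 280.41967351],
       [  0.        , 430.5443633 , 210.09773057],
       [  0.        ,   0.        ,   1.        ]]), 'k1': 0.008799190071706727, 'R': array([[ 0.00986836, -0.99951439, -0.02955662],
       [-0.99875674, -0.0084079 , -0.04913527],
       [ 0.0488629 ,  0.03000476, -0.99835471]]), 't': array([-0.05022056,  0.53566818,  0.91108597])}
wrist {'mtx': array([[332.62184977,   0.        , 277.44634823],
       [  0.        , 332.62184977, 212.18901778],
       [  0.        ,   0.        ,   1.        ]]), 'k1': -0.060932783355022405, 'R': array([[ 0.304508  ,  0.95250801, -0.00183582],
       [ 0.9209141 , -0.29391433,  0.25599137],
       [ 0.24329426, -0.07964205, -0.96667732]]), 't': array([-0.67398404, -0.03144416,  0.39017157])}
```

View pics/scene0.png

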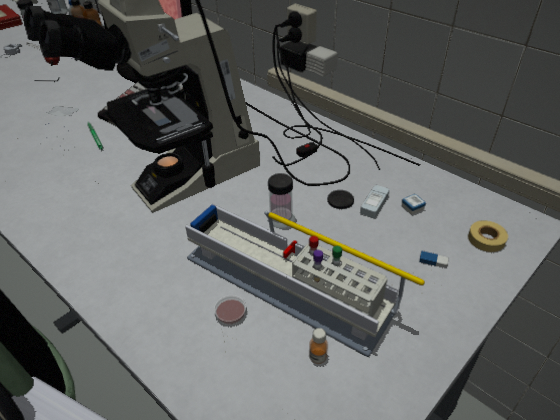

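View pics/top0.png

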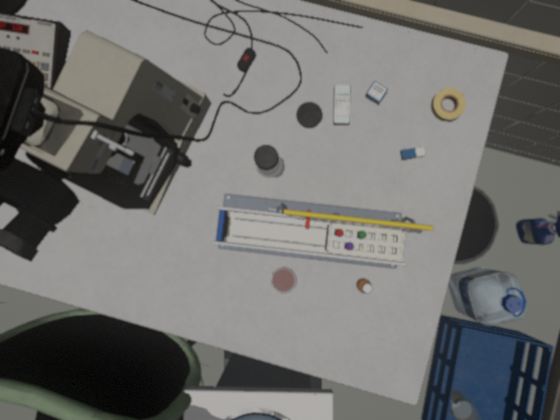

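View pics/wrist0.png

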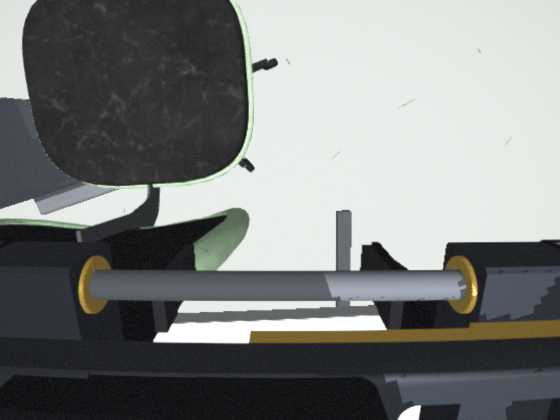

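```bash
cat > h.py <<'E'
import numpy as np,cv2
from rig import manip
def cloud(n,p,d):
    c=manip.get_calibration(n)
    K=c["mtx"];h,w=d.shape
    v,u=np.mgrid[:h,:w]
    xd=(u-K[0,2])/K[0,0];yd=(v-K[1,2])/K[1,1]
    x,y=xd.copy(),yd.copy()
    for _ in range(10):
        s=1+c["k1"]*(x*x+y*y);x=xd/s;y=yd/s
    P=np.stack([x*d,y*d,d],-1)
    return (P-c["t"])@c["R"]
def proj(n,X):
    c=manip.get_calibration(n);q=np.asarray(X)@c["R"].T+c["t"]
    s=q[...,:2]/q[...,2:];s=s*(1+c["k1"]*(s**2).sum(-1,keepdims=True))
    return s*[c["mtx"][0,0],c["mtx"][1,1]]+c["mtx"][:2,2]
E
python3 - <<'E'
from h import *
for n in ["top","scene"]:
    p,d=manip.capture(n);P=cloud(n,p,d)
    np.savez(f"{n}.npz",p=p,d=d,P=P)
    hsv=cv2.cvtColor(p,cv2.COLOR_BGR2HSV);H,S,V=[hsv[...,i].astype(int) for i in range(3)]
    reg=(P[...,0]>.35)&(P[...,0]<.8)&(P[...,1]>-.3)&(P[...,1]<.4)&(d>0)
    for nm,m,zr in [("yellow",(H>20)&(H<33)&(S>150),(.09,.14)),("blue",(H>100)&(H<125)&(S>150),(.05,.1)),("red",((H<6)|(H>174))&(S>150),(.05,.15)),("wall",(S<80),(.072,.084)),("rack",S<80,(.1,.114))]:
        mm=m&reg&(P[...,2]>zr[0])&(P[...,2]<zr[1]);Q=P[mm]
        if len(Q)<5: print(n,nm,len(Q));continue
        c=Q.mean(0);u,s,vt=np.linalg.svd(Q[:,:2]-c[:2],full_matrices=False);a=vt[0]*np.sign(vt[0][1])
        t=(Q[:,:2]-c[:2])@a; q=(Q[:,:2]-c[:2])@[a[1],-a[0]]
        print(n,nm,len(Q),c.round(4),"yaw",np.degrees(np.arctan2(-a[0],a[1])).round(2),"t",np.percentile(t,[0,1,99,100]).round(4),"q",np.percentile(q,[0,1,99,100]).round(4),"zs",np.percentile(Q[:,2],[5,95]).round(4))
    for o in ["oil_bottle","petri_dish","coplin_jar","tube_rack","gate_rail"]:
        print(o,[(np.round(r["box"]),round(r["confidence"],2)) for r in manip.recognise(n,o)[:2]])
E
python3 - <<'E'
import cv2
p=cv2.imread("pics/top0.png")[170:310,200:450]
cv2.imwrite("pics/topc.png",cv2.resize(p,None,fx=3.2,fy=3.2,interpolation=cv2.INTER_CUBIC))
E
```

```text
top yellow 390 [ 0.5157 -0.1796  0.1204] yaw -5.76 t [-0.12   -0.1183  0.1216  0.125 ] q [-0.0039 -0.0033  0.0034  0.0042] zs [0.118  0.1228]
top blue 2
top red 37 [ 0.4982 -0.1343  0.1103] yaw -20.01 t [-0.029  -0.0289  0.0382  0.0384] q [-0.0088 -0.0085  0.0075  0.0078] zs [0.0691 0.1394]
top wall 1628 [ 0.5158 -0.0696  0.0786] yaw -28.13 t [-0.2375 -0.2286  0.3062  0.3336] q [-0.1184 -0.1124  0.143   0.1502] zs [0.0734 0.0824]
top rack 2286 [ 0.5213 -0.1483  0.1064] yaw -35.63 t [-0.1519 -0.1454  0.3546  0.3564] q [-0.0872 -0.0578  0.0513  0.0794] zs [0.1014 0.11  ]
oil_bottle [(array([362., 285.,  18.,  13.]), 0.75)]
petri_dish [(array([283., 281.,  20.,  24.]), 0.84)]
coplin_jar [(array([268., 164.,  33.,  34.]), 0.59)]
tube_rack [(array([366., 240.,  80.,  38.]), 0.97)]
gate_rail [(array([350., 215., 166.,  26.]), 0.75)]
scene yellow 743 [ 0.5142 -0.1834  0.1203] yaw -6.85 t [-0.1167 -0.1147  0.1256  0.3212] q [-0.0186 -0.0052  0.0051  0.1684] zs [0.1163 0.123 ]
scene blue 271 [0.5147 0.0802 0.0811] yaw -49.49 t [-0.0402 -0.0397  0.2059  0.2134] q [-0.0876 -0.0699  0.0318  0.1838] zs [0.06   0.0885]
scene red 191 [ 0.5056 -0.119   0.0971] yaw -22.23 t [-0.0502 -0.0498  0.3603  0.3872] q [-0.0552 -0.0373  0.0211  0.1058] zs [0.0601 0.1395]
scene wall 3360 [ 0.4985 -0.1073  0.0783] yaw -27.35 t [-0.1995 -0.1919  0.3482  0.4034] q [-0.1167 -0.111   0.1335  0.1541] zs [0.0731 0.0822]
scene rack 2596 [ 0.5122 -0.1593  0.1076] yaw -33.14 t [-0.1391 -0.135   0.3688  0.3862] q [-0.0707 -0.0594  0.0508  0.08  ] zs [0.1024 0.1108]
oil_bottle [(array([318., 346.,  16.,  34.]), 0.63), (array([305., 282., 241., 150.]), 0.58)]
petri_dish [(array([230., 310.,  31.,  32.]), 0.86)]
coplin_jar [(array([282., 201.,  29.,  54.]), 0.88)]
tube_rack [(array([339., 283.,  93.,  75.]), 0.97), (array([343., 262., 157., 102.]), 0.38)]
gate_rail [(array([343., 262., 158., 101.]), 0.56), (array([304., 280., 240., 153.]), 0.25)]
```

View pics/topc.png

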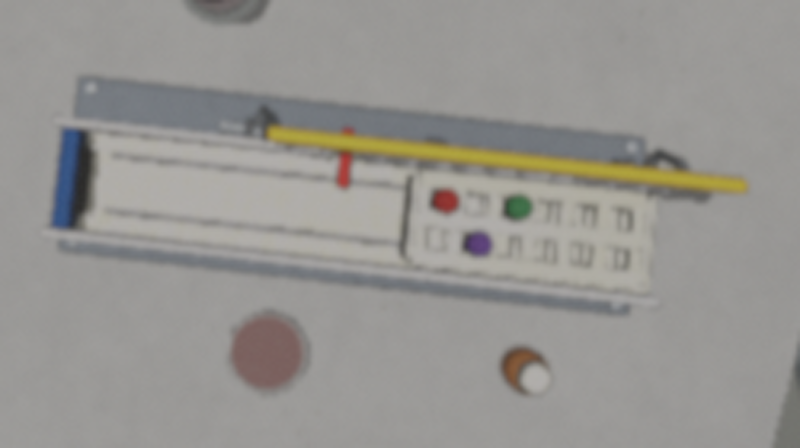

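```bash
cat >> h.py <<'E'
def ray(n,u,v,z):
    c=manip.get_calibration(n);K=c["mtx"]
    xd=(u-K[0,2])/K[0,0];yd=(v-K[1,2])/K[1,1];x,y=xd,yd
    for _ in range(10):
        s=1+c["k1"]*(x*x+y*y);x=xd/s;y=yd/s
    C=-c["R"].T@c["t"];r=c["R"].T@np.array([x,y,1]);return C+r*(z-C[2])/r[2]
E
python3 - <<'E'
from h import *
f=lambda a,b,z:ray("top",200+a/3.2,170+b/3.2,z).round(4)
e1,e2=f(268,132,.118),f(747,186,.118)
print("rail",e1,e2,np.linalg.norm(e1-e2),np.degrees(np.arctan2(-(e1-e2)[0],(e1-e2)[1])))
print("blade tip",f(343,187,.07))
print("stop TL,BL",f(66,128,.086),f(55,227,.086), "TR,BR", f(82,130,.086),f(72,228,.086))
print("outer wall corners far-left",f(57,121,.08),"near-left",f(45,233,.08),"near right",f(655,302,.08))
print("rack corners",f(410,178,.108),f(405,260,.108),f(655,190,.108),f(648,292,.108))
p=cv2.imread("pics/scene0.png")[180:370,170:440]
cv2.imwrite("pics/sc.png",cv2.resize(p,None,fx=2.9,fy=2.9,interpolation=cv2.INTER_CUBIC))
E
```

```text
rail [ 0.5288 -0.0548  0.118 ] [ 0.4995 -0.3357  0.118 ] 0.2824239720703609 -5.954850168904117
blade tip [ 0.497  -0.1011  0.07  ]
stop TL,BL [0.5317 0.071  0.086 ] [0.4705 0.0768 0.086 ] TR,BR [0.5305 0.061  0.086 ] [0.47   0.0663 0.086 ]
outer wall corners far-left [0.5363 0.0777 0.08  ] near-left [0.4665 0.084  0.08  ] near right [ 0.4285 -0.2917  0.08  ]
rack corners [ 0.5025 -0.1398  0.108 ] [ 0.4536 -0.137   0.108 ] [ 0.4967 -0.2849  0.108 ] [ 0.4364 -0.2805  0.108 ]
```

View pics/sc.png

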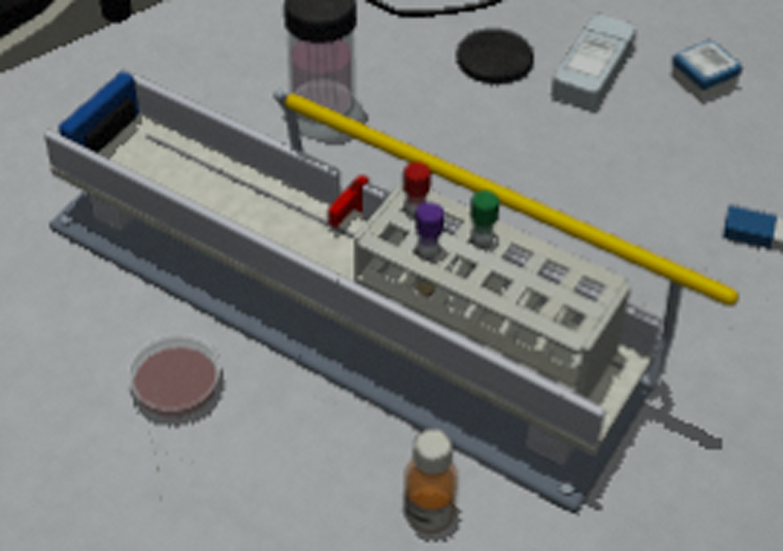

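```bash
cat >> h.py <<'E'
yaw=np.radians(-5.95);O=np.array([.4837,-.1005])
a=np.array([-np.sin(yaw),np.cos(yaw)]);b=np.array([np.cos(yaw),np.sin(yaw)])
def L2W(x,y,z): return np.array([*(O+x*b+y*a),z])
def W2L(p): q=np.asarray(p)[:2]-O;return np.array([q@b,q@a])
E
python3 - <<'E'
from h import *
from scipy.spatial.transform import Rotation as R
s=manip.sense();q=s["tool_rot"];M=R.from_quat([*q[1:],q[0]]).as_matrix();print(M.round(3))
for n in ["top","scene"]:
    p=cv2.imread(f"pics/{n}0.png")
    def ln(A,B,c=(255,0,255)):
        A,B=proj(n,np.array([A,B]));cv2.line(p,tuple((A*8).round().astype(int).tolist()),tuple((B*8).round().astype(int).tolist()),c,1,cv2.LINE_AA,3)
    for x in (-38,-32,32,38): ln(L2W(x/1e3,-.2,.08),L2W(x/1e3,.184,.08))
    ln(L2W(.04,-.235,.116),L2W(.04,.05,.116),(0,255,0))
    ln(L2W(.013,-.004,.063),L2W(.013,.004,.063),(0,255,0));ln(L2W(-.03,.16,.086),L2W(.03,.16,.086),(0,255,0))
    for y in(-.183,-.039): ln(L2W(-.026,y,.108),L2W(.026,y,.108),(255,255,0))
    c=p[170:310,200:450] if n=="top" else p[180:370,170:440]
    cv2.imwrite(f"pics/ov_{n}.png",cv2.resize(c,None,fx=2.9,fy=2.9,interpolation=cv2.INTER_CUBIC))
    P=np.load(n+".npz")["P"].reshape(-1,3)
    print(n,"rows x from 0, cols y .75..-.45")
    for x in np.arange(0,.95,.1):
        print("%.1f"%x,[ (lambda m:int(1000*np.percentile(P[m,2],98)) if m.sum()>3 else -999)((P[:,0]>=x)&(P[:,0]<x+.1)&(P[:,1]<=y)&(P[:,1]>y-.1)) for y in np.arange(.75,-.4,-.1)])
E
```

```text
[[ 0.     0.304  0.953]
 [ 0.     0.953 -0.304]
 [-1.     0.    -0.   ]]
top rows x from 0, cols y .75..-.45
0.0 [-999, -999, -999, -999, -637, 0, 2, 12, 2, 1, -999, -999]
0.1 [-999, -999, -999, 226, 229, 200, 38, 8, 2, 3, 3, -999]
0.2 [-999, 4, 134, 230, 229, 2, 2, 2, 2, 3, 3, 3]
0.3 [-999, 2, 2, 2, 2, 3, 3, 15, 15, 65, 2, 3]
0.4 [-999, 2, 2, 3, 411, 371, 85, 80, 934, 138, 117, 3]
0.5 [-999, 2, 2, 3, 392, 556, 511, 80, 121, 121, 121, 3]
0.6 [-999, -999, 2, -999, 381, 555, 490, 104, 3, 3, 13, 3]
0.7 [-999, -999, 38, -999, 334, 334, 319, 56, 11, 23, 20, 21]
0.8 [-999, 50, 51, 51, 3, 3, 4, 28, 7, 21, 4, 73]
0.9 [-999, 55, 58, 55, 4, 7, 14, 8, 50, 75, 80, 129]
scene rows x from 0, cols y .75..-.45
0.0 [-999, -999, -999, -999, -999, -999, 3, 269, 272, -999, -999, -999]
0.1 [-999, -999, -999, -274, 62, 87, 59, 3, 3, -999, -999, -999]
0.2 [-999, -999, -999, -11, 51, 3, 3, 3, 3, 3, 2, -999]
0.3 [-746, -742, 3, 3, 3, 3, 3, 16, 16, 65, 3, 3]
0.4 [-740, 2, 3, 368, 409, 372, 86, 81, 108, 138, 110, 2]
0.5 [4, 3, 3, 401, 407, 397, 369, 82, 122, 123, 122, 3]
0.6 [4, 4, 11, 182, 393, 398, 414, 104, 3, 3, 13, 2]
0.7 [10, 24, 14, 2, 333, 335, 318, 75, 11, 23, 21, 21]
0.8 [4, 49, 51, -999, -999, 3, 4, 28, 8, 21, 3, 73]
0.9 [15, 48, -999, 58, 7, 7, 15, 68, 75, 347, 368, 373]
```

View pics/ov_top.png

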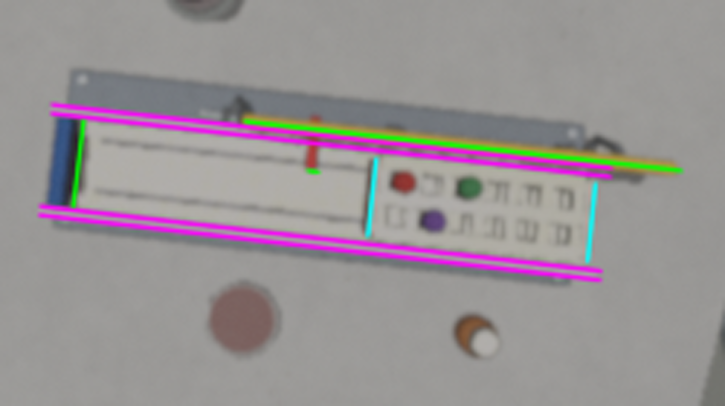

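View pics/ov_scene.png

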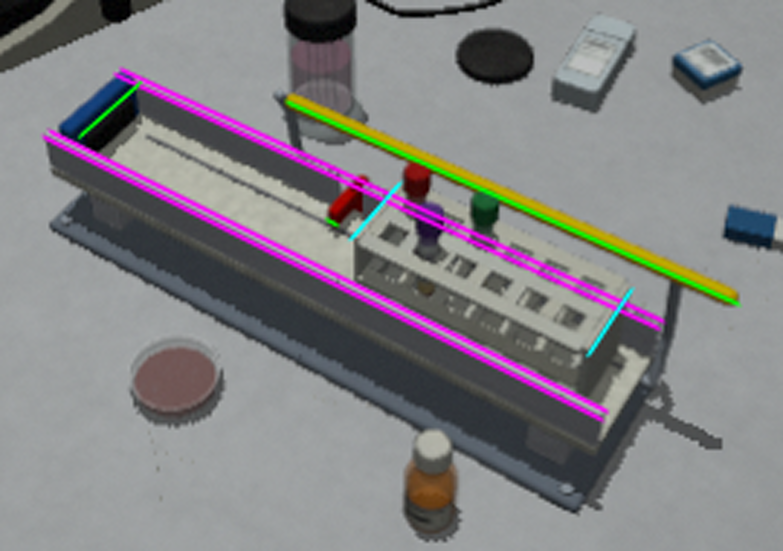

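Run:
```python
from h import *
print(proj("top",[[.205,.643,.22],[.205,.643,.3],[0,0,.3],[.3,.3,.2],[.4,.2,.2],[.4,.2,.4]]).round(), proj("scene",[[.205,.643,.22],[.3,.3,.2]]).round(),"wrist",proj("wrist",[[.2,.4,.2]]))
P=np.concatenate([np.load(n+".npz")["P"].reshape(-1,3) for n in("top","scene")])
g=.04
print("y:",np.arange(.72,-.1,-g).round(2))
for x in np.arange(0.0,.64,g):
    print("%.2f"%x,*["%4d"%((lambda m:int(1000*np.percentile(P[m,2],97)) if m.sum()>3 else -999)((P[:,0]>=x)&(P[:,0]<x+g)&(P[:,1]<=y)&(P[:,1]>y-g))) for y in np.arange(.72,-.1,-g)])
p,d=manip.capture("wrist");Q=cloud("wrist",p,d)
for (u,v) in [(130,80),(240,80),(400,60),(400,100),(500,200),(20,130),(80,200),(215,240),(150,200)]: print(u,v,Q[v,u].round(3))
```

```text
[[-140.  400.]
 [-196.  421.]
 [ 239.  579.]
 [  73.  341.]
 [ 133.  283.]
 [  73.  302.]] [[-206.  157.]
 [  -1.  194.]] wrist [[-54.7570282  335.23382039]]
y: [ 0.72  0.68  0.64  0.6   0.56  0.52  0.48  0.44  0.4   0.36  0.32  0.28
  0.24  0.2   0.16  0.12  0.08  0.04 -0.   -0.04 -0.08]
0.00 -999 -999 -999 -999 -999 -999 -999 -999 -999 -999 -743 -744 -743 -644 -642 -999 -999 -999 -999 -999 -999
0.04 -999 -999 -999 -999 -999 -999 -999 -999 -999 -737 -639 -742 -748 -307 -646 -999 -999 -999  267  270 -999
0.08 -999 -999 -999 -999 -999 -999 -999 -999 -999 -999 -636 -999 -999 -999   59    2    2   10   10    2    2
0.12 -999 -999 -999 -999 -999 -999 -999 -999 -999 -999 -999 -999  163  127   88    3    3    2    2    2    2
0.16 -999 -999 -999 -999 -999 -999 -999 -276 -274  230  230  222  186   52 -106 -999 -999 -999 -999    2    3
0.20 -999 -999 -999 -999 -999 -999  173  229  230  230  226   97  -76 -179 -999   -1    2    2    2    2    3
0.24 -999 -999 -999   -3   35   95  148  156  109   21  -97 -197    2    3    3    3    3    3    3    3    3
0.28 -999 -999 -999 -999 -999 -182 -999 
[... 520 characters left out ...]
   3    2    3    2    3    3    3  399  410  407  401  366    3    3   11   87   52   53  934  107
0.52    3    4    3    2    3    3    3    3    3  397  383  385  369  184    3    3   86   81   81  121  122
0.56    3    4    4    2    2    3    3    3    3  377  376  420  486  561  518  475    9    8    5    3    2
0.60    3    3    4    2    3    3    3    2  182  368  393  425  430  555  510  469    3  102  104  100    3
130 80 [-0.026  0.423 -0.275]
240 80 [ 0.04   0.622 -0.279]
400 60 [ 0.064  1.101 -0.751]
400 100 [ 0.185  1.073 -0.752]
500 200 [ 0.627  1.35  -0.751]
20 130 [-0.03   0.119 -0.343]
80 200 [ 0.165 -0.019 -0.648]
215 240 [0.222 0.575 0.088]
150 200 [ 0.203  0.363 -0.289]
```

Call:
servo_tool --motion '[{"offset": [-2,0,0],"delta_rot": [0,0,0],"claw": 0.73},{"offset": [-4,0,0],"delta_rot": [0,0,0],"claw": 0.73},{"offset": [-6,0,0],"delta_rot": [0,0,0],"claw": 0.73},{"offset": [-8,0,0],"delta_rot": [0,0,0],"claw": 0.73},{"offset": [-9.6,0,0],"delta_rot": [0,0,0],"claw": 0.73},{"offset": [-9.6,0,0],"delta_rot": [0,0,0],"claw": 0.73}]' --newtons 30

```text
t: 1.55
tcp_pos: [0.2053, 0.644, 0.467]
tool_rot: [0.699, 0.112, 0.698, -0.106]
ft_force: [0.9, 0.4, 0.2]
grip_width: 0.734
```

```bash
cat >> h.py <<'E'
from scipy.spatial.transform import Rotation as R
def tool():
    s=manip.sense();q=s["tool_rot"];return s,s["tcp_pos"],R.from_quat([*q[1:],q[0]])
def plan(wps):
    """wps: (x,y,z,yawdeg of tool y)"""
    s,p,r=tool();M=r.as_matrix()
    for x,y,z,w in wps:
        c,si=np.cos(np.radians(w)),np.sin(np.radians(w))
        T=np.array([[0,c,si],[0,si,-c],[-1,0,0]])
        rv=(r.inv()*R.from_matrix(T)).as_rotvec(degrees=True)/5
        print((M.T@(np.array([x,y,z])-p)/.025).round(2).tolist(),rv.round(2).tolist())
E
python3 - <<'E'
from h import *
s,p,r=tool();print(p,s["grip_width"],s["qpos"].round(2))
W=[]
for th,rr in [(67,.63),(62,.585),(56,.54),(50,.51),(44,.49),(38,.48),(32,.475),(26,.475)]:
    t=np.radians(th);W.append((rr*np.cos(t),rr*np.sin(t),.46,th))
plan(W)
E
```

```text
[0.20534561 0.64400864 0.46698205] 0.7336827875265987 [-1.3   0.38 -0.03  1.12  0.01  1.63 -0.07]
[0.26, -1.95, 2.33] [1.06, -0.01, -0.09]
[0.24, -4.02, 4.19] [2.06, -0.01, -0.09]
[0.23, -6.31, 6.07] [3.26, -0.02, -0.09]
[0.21, -8.17, 7.75] [4.46, -0.02, -0.09]
[0.2, -9.78, 9.3] [5.66, -0.03, -0.09]
[0.18, -11.18, 10.83] [6.86, -0.03, -0.09]
[0.17, -12.55, 12.3] [8.06, -0.04, -0.09]
[0.16, -13.91, 13.74] [9.26, -0.04, -0.08]
```

Call:
servo_tool --motion '[{"offset": [0,-1.5,1.9],"delta_rot": [1,0,0],"claw": 0.73},{"offset": [0,-3.2,3.6],"delta_rot": [2,0,0],"claw": 0.73},{"offset": [0,-4.9,5.3],"delta_rot": [3,0,0],"claw": 0.73},{"offset": [0,-6.6,6.7],"delta_rot": [4,0,0],"claw": 0.73},{"offset": [0,-8.2,8.2],"delta_rot": [5,0,0],"claw": 0.73},{"offset": [0,-9.8,9.6],"delta_rot": [6,0,0],"claw": 0.73},{"offset": [0,-11.3,11.2],"delta_rot": [7,0,0],"claw": 0.73},{"offset": [0,-12.9,12.8],"delta_rot": [8,0,0],"claw": 0.73}]'

```text
t: 2.55
tcp_pos: [0.4121, 0.2367, 0.4615]
tool_rot: [0.619, 0.342, 0.619, -0.342]
ft_force: [0.6, 1.2, -0.4]
grip_width: 0.728
```

Run:
```python
from h import *
s,p,r=tool();print(p,s["grip_width"],s["qpos"].round(2))
yd=-5.95
W=[]
for th,rr,w in [(20,.475,28),(13,.48,20),(6,.485,12),(-1,.49,4),(-8,.495,-2),(-15,.5,-5.95),(-22,.51,-5.95)]:
    t=np.radians(th);W.append((rr*np.cos(t),rr*np.sin(t),.42,w))
W.append((*L2W(-.017,-.203,.3),yd))
plan(W)
```

```text
[0.41214263 0.23670161 0.46146954] 0.7278344984224057 [-0.88  0.    0.28  1.6  -0.    1.54 -0.05]
[1.66, -0.42, 3.24] [0.83, 0.0, 0.01]
[1.66, -0.86, 5.54] [2.43, 0.0, 0.01]
[1.66, -1.58, 7.79] [4.03, 0.0, 0.01]
[1.66, -2.59, 9.96] [5.63, 0.0, 0.01]
[1.66, -3.86, 12.01] [6.83, 0.0, 0.01]
[1.67, -5.4, 13.9] [7.62, 0.0, 0.01]
[1.67, -7.05, 15.78] [7.62, 0.0, 0.01]
[6.47, -10.3, 18.91] [7.62, 0.0, 0.01]
```

Call:
servo_tool --motion '[{"offset": [0,0,2],"delta_rot": [0.8,0,0],"claw": 0.73},{"offset": [0,-0.5,4.2],"delta_rot": [2,0,0],"claw": 0.73},{"offset": [0,-1,6.4],"delta_rot": [3.5,0,0],"claw": 0.73},{"offset": [0.5,-2,8.5],"delta_rot": [5,0,0],"claw": 0.73},{"offset": [1,-3,10.5],"delta_rot": [6.5,0,0],"claw": 0.73},{"offset": [1.5,-4.4,12.4],"delta_rot": [7.6,0,0],"claw": 0.73},{"offset": [2,-5.8,14.2],"delta_rot": [7.6,0,0],"claw": 0.73},{"offset": [2.5,-7.1,15.8],"delta_rot": [7.6,0,0],"claw": 0.73}]'

```text
t: 3.55
tcp_pos: [0.4719, -0.192, 0.3987]
tool_rot: [-0.474, -0.524, -0.475, 0.525]
ft_force: [1.4, -0.9, 0.4]
grip_width: 0.731
```

Run:
```python
from h import *
s,p,r=tool();print(p,s["grip_width"],s["qpos"].round(2))
yd=-5.95
W=[(*L2W(-.017,-.205,z),yd) for z in (.25,.15,.09)]
plan(W)
p,d=manip.capture("scene");cv2.imwrite("pics/s1.png",p)
```

```text
[ 0.47191527 -0.19202632  0.39871593] 0.7312247874166101 [-0.38  0.08  0.75  1.68 -0.05  1.4   0.28]
[5.95, -0.6, 4.51] [0.04, -0.01, 0.01]
[9.95, -0.6, 4.51] [0.04, -0.01, 0.01]
[12.35, -0.6, 4.51] [0.04, -0.01, 0.01]
```

View pics/s1.png

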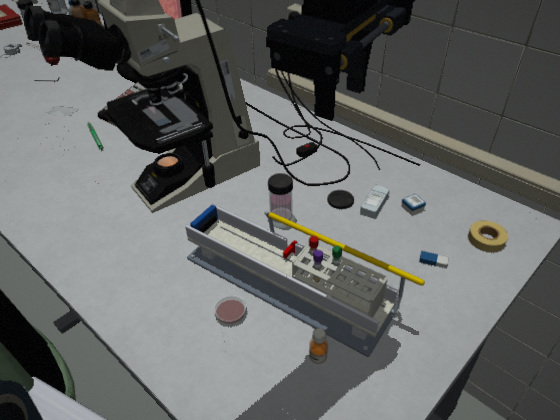

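Call:
servo_tool --motion '[{"offset": [0,-0.3,2],"delta_rot": [0,0,0],"claw": 0.73},{"offset": [1,-0.6,4],"delta_rot": [0,0,0],"claw": 0.73},{"offset": [3,-0.6,4.5],"delta_rot": [0,0,0],"claw": 0.73},{"offset": [5,-0.6,4.5],"delta_rot": [0,0,0],"claw": 0.73},{"offset": [7,-0.6,4.5],"delta_rot": [0,0,0],"claw": 0.73},{"offset": [8,-0.6,4.5],"delta_rot": [0,0,0],"claw": 0.73},{"offset": [8,-0.6,4.5],"delta_rot": [0,0,0],"claw": 0.73}]'

```text
t: 4.47
tcp_pos: [0.4453, -0.2992, 0.1976]
tool_rot: [-0.473, -0.523, -0.476, 0.525]
ft_force: [0.2, 1.2, -0.0]
grip_width: 0.73
```

Run:
```python
from h import *
s,p,r=tool();print(p,W2L(p),r.as_matrix().round(3),s["grip_width"])
yd=-5.95
plan([(*L2W(-.017,-.205,z),yd) for z in (.15,.09)])
for n in("top","scene"):
    p,d=manip.capture(n);cv2.imwrite(f"pics/{n}2.png",p)
c=cv2.imread("pics/scene2.png")[180:370,230:440];cv2.imwrite("pics/sc2.png",cv2.resize(c,None,fx=3,fy=3))
c=cv2.imread("pics/top2.png")[150:320,250:480];cv2.imwrite("pics/tc2.png",cv2.resize(c,None,fx=3,fy=3))
```

```text
[ 0.44530882 -0.29921609  0.19763907] [-0.01758534 -0.20162521] [[-0.005  0.995 -0.1  ]
 [ 0.002 -0.1   -0.995]
 [-1.    -0.006 -0.002]] 0.7300261442446502
[1.91, 0.03, 0.14] [0.05, -0.02, 0.06]
[4.31, 0.05, 0.14] [0.05, -0.02, 0.06]
```

View pics/sc2.png

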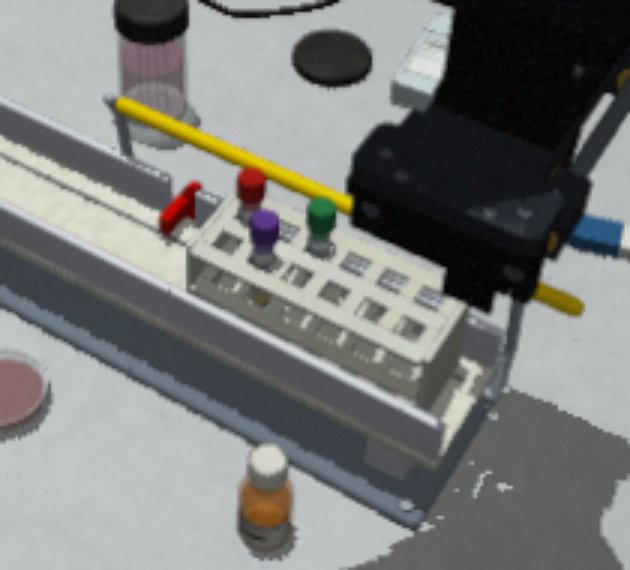

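View pics/tc2.png

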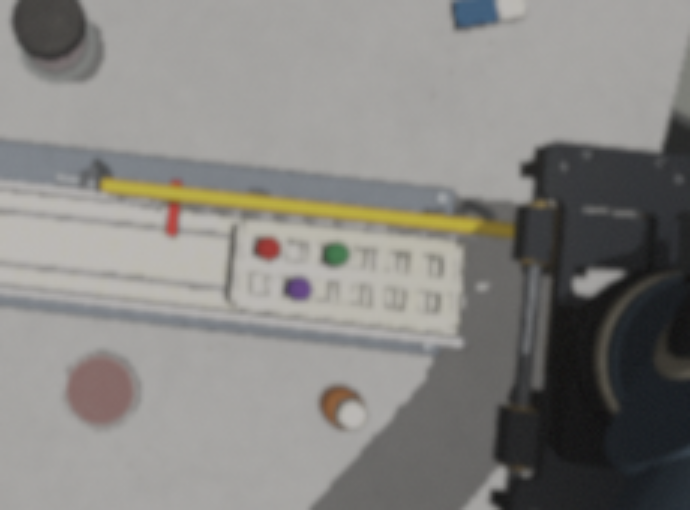

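Call:
servo_tool --motion '[{"offset": [1.5,0,0.1],"delta_rot": [0,0,0],"claw": 0.73},{"offset": [3,0,0.1],"delta_rot": [0,0,0],"claw": 0.73},{"offset": [4.3,0,0.1],"delta_rot": [0,0,0],"claw": 0.73},{"offset": [4.3,0,0.1],"delta_rot": [0,0,0],"claw": 0.73}]'

```text
t: 5.08
tcp_pos: [0.4464, -0.3025, 0.092]
tool_rot: [-0.474, -0.524, -0.475, 0.524]
ft_force: [-1.0, 0.0, 0.3]
grip_width: 0.731
```

```bash
cat >> h.py <<'E'
def shots(k):
    s,p,r=tool();print("t",s["t"],"z",p[2].round(4),"lane",W2L(p).round(4),"F",s["ft_force"].round(2),"g",s["grip_width"])
    f=s["ft_force"];print("lane F",(f[:2]@b).round(2),(f[:2]@a).round(2),f[2].round(2))
    ims=[]
    for n,(r0,r1,c0,c1) in (("scene",(180,370,170,450)),("top",(160,310,200,470))):
        q,d=manip.capture(n);ims.append(cv2.resize(q[r0:r1,c0:c1],(560,380 if n=="scene" else 311)))
    cv2.imwrite(f"pics/sh{k}.png",cv2.resize(np.vstack(ims),None,fx=.86,fy=.86))
E
python3 -c "
from h import *
shots(3)"
```

```text
t 5.075 z 0.092 lane [-0.0162 -0.2048] F [-1.04  0.02  0.33] g 0.7313344649590047
lane F -1.04 -0.09 0.33
```

View pics/sh3.png

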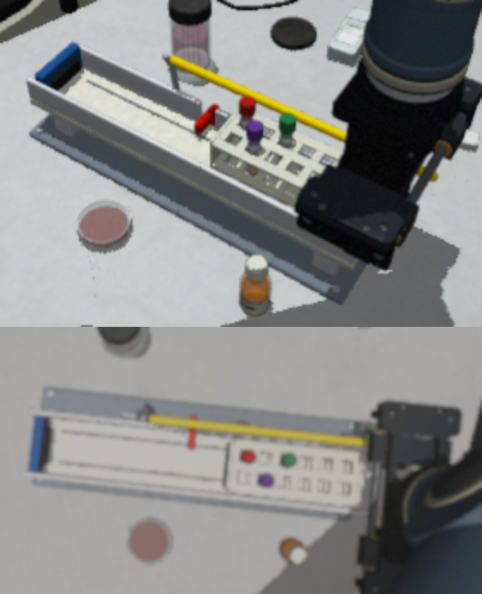

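Call:
servo_tool --motion '[{"offset": [0.05,0.5,0],"delta_rot": [0,0,0],"claw": 0.73},{"offset": [0.05,1.1,0],"delta_rot": [0,0,0],"claw": 0.73},{"offset": [0.05,1.7,0],"delta_rot": [0,0,0],"claw": 0.73},{"offset": [0.05,2.2,0],"delta_rot": [0,0,0],"claw": 0.73},{"offset": [0.05,2.2,0],"delta_rot": [0,0,0],"claw": 0.73},{"offset": [0.05,2.2,0],"delta_rot": [0,0,0],"claw": 0.73}]'

```text
t: 5.92
tcp_pos: [0.5013, -0.308, 0.0911]
tool_rot: [0.474, 0.524, 0.475, -0.524]
ft_force: [-2.4, 1.3, 1.5]
grip_width: 0.728
```

```bash
python3 -c "
from h import *
shots(4)
p,d=manip.capture('scene');P=cloud('scene',p,d)
hsv=cv2.cvtColor(p,cv2.COLOR_BGR2HSV);H,S=hsv[...,0],hsv[...,1]
m=(H>20)&(H<33)&(S>150)&(P[...,2]>.09)&(P[...,2]<.13)&(P[...,0]>.45)&(P[...,0]<.65)&(P[...,1]<0)&(P[...,1]>-.36)
Q=np.array([W2L(x) for x in P[m]]);print(len(Q),np.median(Q[:,0]),np.median(P[m][:,2]),Q[:,1].min(),Q[:,1].max())
"
```

```text
t 5.925 z 0.0911 lane [ 0.039  -0.2046] F [-2.36  1.32  1.52] g 0.728312769149022
lane F -2.49 1.07 1.52
576 0.08187174799767444 0.11345890490269046 -0.23300117254018388 0.04992492101033517
```

View pics/sh4.png

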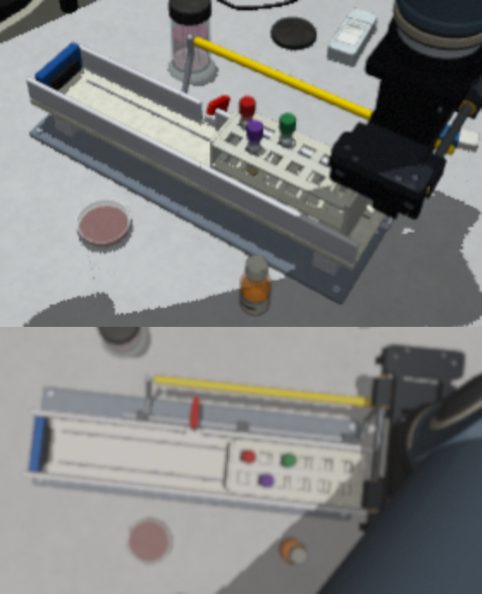

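Call:
servo_tool --motion '[{"offset": [0,0,0],"delta_rot": [0,0,0],"claw": 0.88},{"offset": [0,0.05,0],"delta_rot": [0,0,0],"claw": 0.88},{"offset": [0,0.1,0],"delta_rot": [0,0,0],"claw": 0.88},{"offset": [0,0.1,0],"delta_rot": [0,0,0],"claw": 0.88}]'

```text
t: 6.58
tcp_pos: [0.5033, -0.3088, 0.0908]
tool_rot: [-0.474, -0.524, -0.475, 0.525]
ft_force: [-3.4, 0.3, -3.3]
grip_width: 0.881
```

```bash
cat >> h.py <<'E'
def gate():
    p,d=manip.capture('scene');P=cloud('scene',p,d)
    hsv=cv2.cvtColor(p,cv2.COLOR_BGR2HSV);H,S=hsv[...,0],hsv[...,1]
    m=(H>20)&(H<33)&(S>150)&(P[...,2]>.09)&(P[...,2]<.13)&(P[...,0]>.45)&(P[...,0]<.65)&(P[...,1]<0)&(P[...,1]>-.36)
    Q=np.array([W2L(x) for x in P[m]]);x=np.median(Q[:,0])+.001
    print("rail",len(Q),x.round(4),np.median(P[m][:,2]).round(4),"angle",np.arcsin((x-.046)/.1037)+.058)
E
python3 -c "
from h import *
shots(5);gate()
p,d=manip.capture('wrist');cv2.imwrite('pics/w5.png',p)
"
```

```text
t 6.575 z 0.0908 lane [ 0.0411 -0.2052] F [-3.41  0.32 -3.35] g 0.8807433644510861
lane F -3.43 -0.03 -3.35
rail 553 0.0917 0.1095 angle 0.5139407952862255
```

View pics/sh5.png

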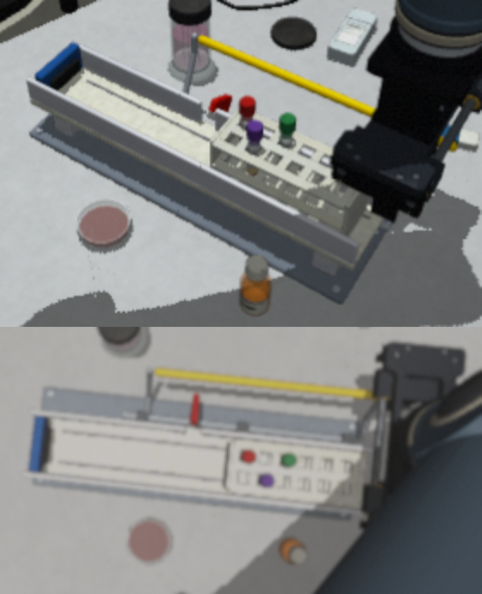

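View pics/w5.png

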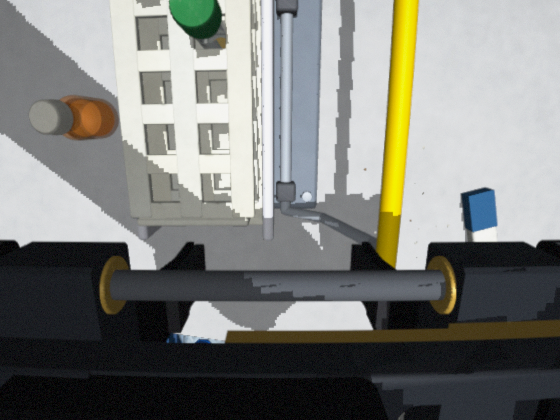

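Call:
servo_tool --motion '[{"offset": [0,0,-0.25],"delta_rot": [0,0,0],"claw": 0.88},{"offset": [0,0,-0.5],"delta_rot": [0,0,0],"claw": 0.88},{"offset": [0,0,-0.8],"delta_rot": [0,0,0],"claw": 0.88},{"offset": [0,0,-1.1],"delta_rot": [0,0,0],"claw": 0.88},{"offset": [0,0,-1.4],"delta_rot": [0,0,0],"claw": 0.88},{"offset": [0,0,-1.7],"delta_rot": [0,0,0],"claw": 0.88}]'

```text
t: 7.52
tcp_pos: [0.5087, -0.2672, 0.092]
tool_rot: [-0.476, -0.524, -0.474, 0.524]
ft_force: [-2.8, -4.3, 2.6]
grip_width: 0.874
```

```bash
python3 -c "
from h import *
shots(6);gate()
"
```

```text
t 7.525 z 0.092 lane [ 0.0422 -0.1632] F [-2.84 -4.34  2.57] g 0.8739084006496914
lane F -2.38 -4.62 2.57
rail 555 0.0929 0.1089 angle 0.5277690783811657
```

View pics/sh6.png

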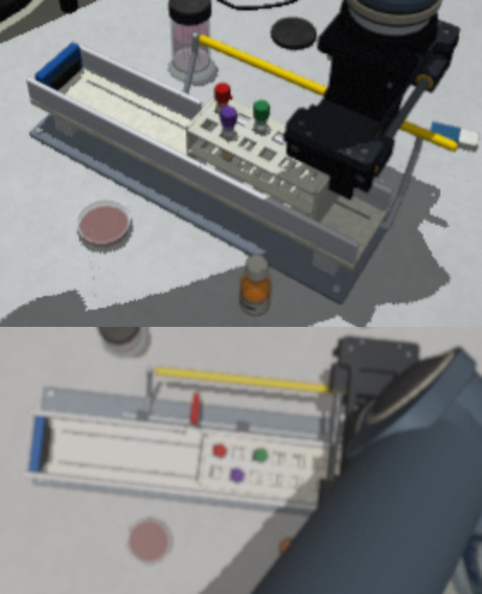

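Call:
servo_tool --motion '[{"offset": [0,0,-0.4],"delta_rot": [0,0,0],"claw": 0.88},{"offset": [0,0,-0.8],"delta_rot": [0,0,0],"claw": 0.88},{"offset": [0,0,-1.2],"delta_rot": [0,0,0],"claw": 0.88},{"offset": [0,0,-1.6],"delta_rot": [0,0,0],"claw": 0.88},{"offset": [0,0,-2.0],"delta_rot": [0,0,0],"claw": 0.88},{"offset": [0,0,-2.4],"delta_rot": [0,0,0],"claw": 0.88},{"offset": [0,0,-2.8],"delta_rot": [0,0,0],"claw": 0.88},{"offset": [0,0,-3.2],"delta_rot": [0,0,0],"claw": 0.88}]'

```text
t: 8.68
tcp_pos: [0.5159, -0.1871, 0.0914]
tool_rot: [-0.475, -0.524, -0.474, 0.525]
ft_force: [-4.0, -4.5, 0.9]
grip_width: 0.881
```

```bash
python3 -c "
from h import *
shots(7);gate()
"
```

```text
t 8.675 z 0.0914 lane [ 0.041  -0.0828] F [-4.   -4.49  0.89] g 0.8807592060972191
lane F -3.51 -4.88 0.89
rail 567 0.0921 0.1092 angle 0.5189033826976556
```

View pics/sh7.png

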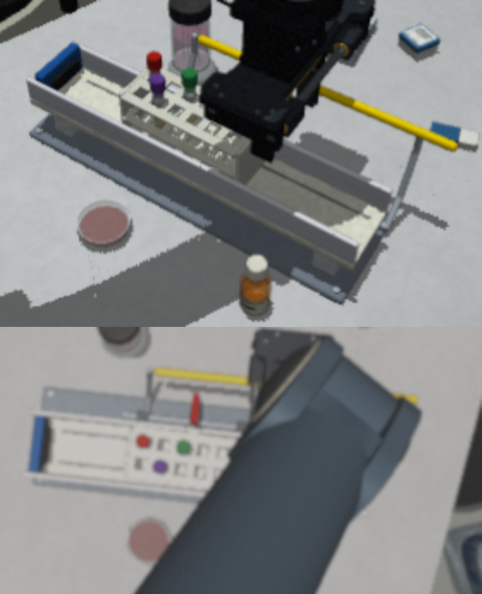

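Call:
servo_tool --motion '[{"offset": [0,0,-0.4],"delta_rot": [0,0,0],"claw": 0.88},{"offset": [0,0,-0.8],"delta_rot": [0,0,0],"claw": 0.88},{"offset": [0,0,-1.2],"delta_rot": [0,0,0],"claw": 0.88},{"offset": [0,0,-1.6],"delta_rot": [0,0,0],"claw": 0.88},{"offset": [0,0,-2.0],"delta_rot": [0,0,0],"claw": 0.88},{"offset": [0,0,-2.4],"delta_rot": [0,0,0],"claw": 0.88},{"offset": [0,0,-2.8],"delta_rot": [0,0,0],"claw": 0.88},{"offset": [0,0,-3.1],"delta_rot": [0,0,0],"claw": 0.88}]'

```text
t: 9.82
tcp_pos: [0.5238, -0.1088, 0.0912]
tool_rot: [0.475, 0.524, 0.475, -0.524]
ft_force: [-3.3, -2.9, -0.2]
grip_width: 0.88
```

```bash
python3 -c "
from h import *
shots(8);gate()
"
```

```text
t 9.825 z 0.0912 lane [ 0.0407 -0.0041] F [-3.32 -2.88 -0.17] g 0.8800231958987166
lane F -3.01 -3.21 -0.17
rail 665 0.0917 0.1095 angle 0.5143338452557467
```

View pics/sh8.png

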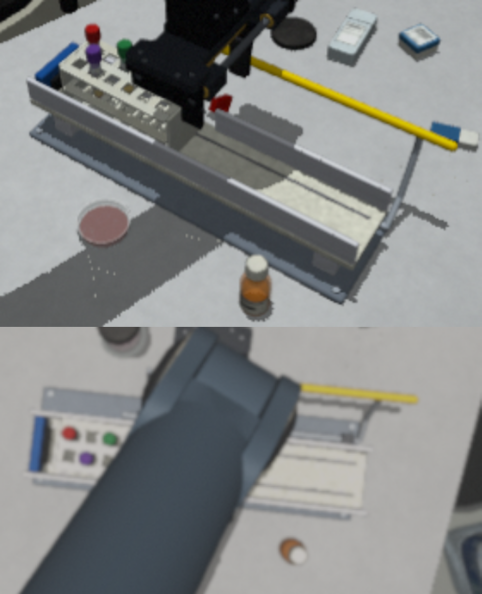

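Call:
servo_tool --motion '[{"offset": [0,0,-0.12],"delta_rot": [0,0,0],"claw": 0.88},{"offset": [0,0,-0.24],"delta_rot": [0,0,0],"claw": 0.88},{"offset": [0,0,-0.36],"delta_rot": [0,0,0],"claw": 0.88},{"offset": [0,0,-0.36],"delta_rot": [0,0,0],"claw": 0.88}]'

```text
t: 10.48
tcp_pos: [0.5247, -0.1005, 0.0913]
tool_rot: [0.474, 0.524, 0.475, -0.524]
ft_force: [-3.6, -2.0, -1.8]
grip_width: 0.883
```

```bash
python3 -c "
from h import *
shots(9);gate()
"
```

```text
t 10.475 z 0.0913 lane [0.0408 0.0042] F [-3.6  -2.01 -1.76] g 0.8825096045982466
lane F -3.38 -2.38 -1.76
rail 690 0.0918 0.1095 angle 0.5150379958791271
```

View pics/sh9.png

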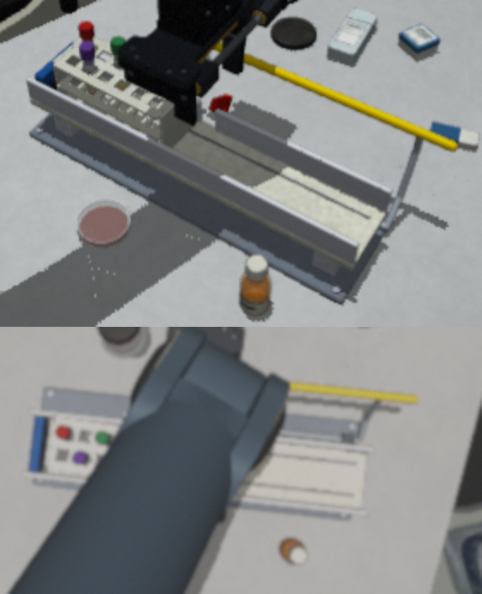

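Not at the stop yet (no force rise); continue in small steps.

Call:
servo_tool --motion '[{"offset": [0,0,-0.1],"delta_rot": [0,0,0],"claw": 0.88},{"offset": [0,0,-0.1],"delta_rot": [0,0,0],"claw": 0.88}]'

```text
t: 10.88
tcp_pos: [0.525, -0.0981, 0.0913]
tool_rot: [0.475, 0.524, 0.475, -0.524]
ft_force: [-2.4, -1.9, -0.6]
grip_width: 0.879
```

Call:
servo_tool --motion '[{"offset": [0,0,-0.08],"delta_rot": [0,0,0],"claw": 0.88},{"offset": [0,0,-0.08],"delta_rot": [0,0,0],"claw": 0.88}]'

```text
t: 11.12
tcp_pos: [0.5251, -0.0966, 0.0913]
tool_rot: [-0.475, -0.524, -0.474, 0.524]
ft_force: [-2.4, -3.6, -0.6]
grip_width: 0.879
```

```bash
python3 -c "
from h import *
shots(10);gate()
p=cv2.imread('pics/sh9.png')
q,d=manip.capture('scene');P=cloud('scene',q,d)
cv2.imwrite('pics/z10.png',cv2.resize(q[180:280,180:300],None,fx=6,fy=5.5,interpolation=cv2.INTER_CUBIC))
"
```

```text
t 11.125 z 0.0913 lane [0.0408 0.0082] F [-2.35 -3.57 -0.64] g 0.8788490870581628
lane F -1.97 -3.8 -0.64
rail 703 0.0917 0.1094 angle 0.514880370551613
```

View pics/z10.png

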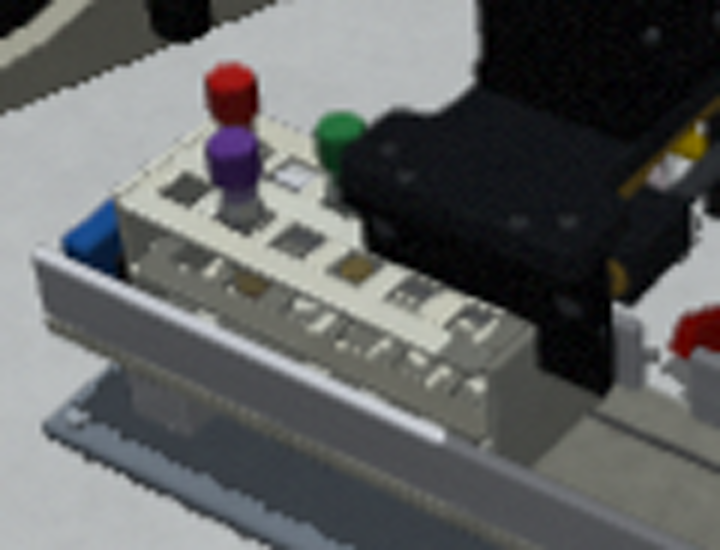

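Call:
servo_tool --motion '[{"offset": [0,0,-0.08],"delta_rot": [0,0,0],"claw": 0.88},{"offset": [0,0,-0.08],"delta_rot": [0,0,0],"claw": 0.88}]'

```text
t: 11.58
tcp_pos: [0.525, -0.0965, 0.0914]
tool_rot: [-0.475, -0.524, -0.474, 0.525]
ft_force: [-3.7, -8.5, -1.0]
grip_width: 0.881
```

Call:
servo_tool --motion '[{"offset": [0,0,-0.08],"delta_rot": [0,0,0],"claw": 0.88},{"offset": [0,0,-0.08],"delta_rot": [0,0,0],"claw": 0.88}]'

```text
t: 11.82
tcp_pos: [0.525, -0.0964, 0.0915]
tool_rot: [-0.476, -0.523, -0.473, 0.526]
ft_force: [-3.6, -11.3, -1.6]
grip_width: 0.879
```

```bash
python3 -c "
from h import *
shots(11)
q,d=manip.capture('scene')
def ln(A,B,c):
    A,B=proj('scene',np.array([A,B]));cv2.line(q,tuple((A*8).round().astype(int).tolist()),tuple((B*8).round().astype(int).tolist()),c,1,cv2.LINE_AA,3)
ln(L2W(-.026,.016,.108),L2W(.026,.016,.108),(255,0,255));ln(L2W(-.026,.160,.108),L2W(.026,.160,.108),(255,0,255))
cv2.imwrite('pics/z11.png',cv2.resize(q[180:280,180:300],None,fx=6,fy=5.5,interpolation=cv2.INTER_CUBIC))
"
```

```text
t 11.825 z 0.0915 lane [0.0407 0.0084] F [ -3.63 -11.34  -1.57] g 0.8786691060121689
lane F -2.43 -11.66 -1.57
```

View pics/z11.png

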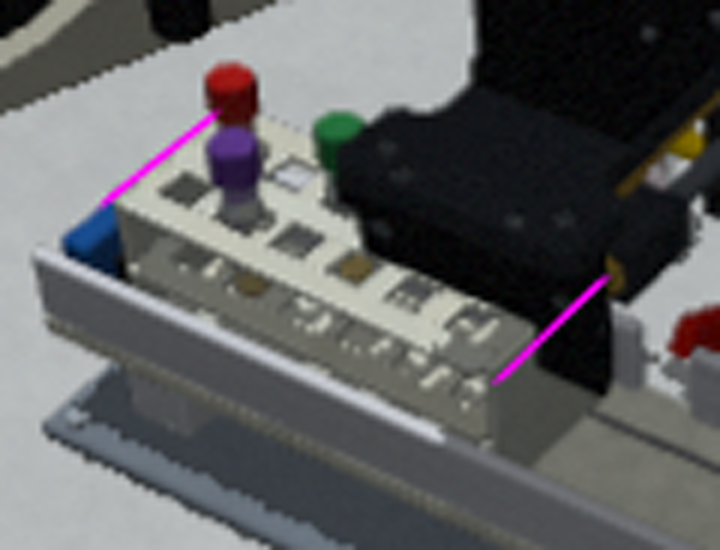

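Call:
servo_tool --motion '[{"offset": [0,0,0.4],"delta_rot": [0,0,0],"claw": 0.88},{"offset": [0,0,0.8],"delta_rot": [0,0,0],"claw": 0.88},{"offset": [0,0,1],"delta_rot": [0,0,0],"claw": 0.88},{"offset": [0,0,1],"delta_rot": [0,0,0],"claw": 0.88}]'

```text
t: 12.48
tcp_pos: [0.523, -0.1174, 0.0913]
tool_rot: [0.474, 0.524, 0.474, -0.524]
ft_force: [-2.7, 0.6, -0.3]
grip_width: 0.878
```

```bash
python3 -c "
from h import *
shots(12);gate()
"
```

```text
t 12.475 z 0.0913 lane [ 0.0408 -0.0128] F [-2.65  0.58 -0.32] g 0.8779598492518867
lane F -2.7 0.3 -0.32
rail 641 0.0918 0.1095 angle 0.515966346182689
```

View pics/sh12.png

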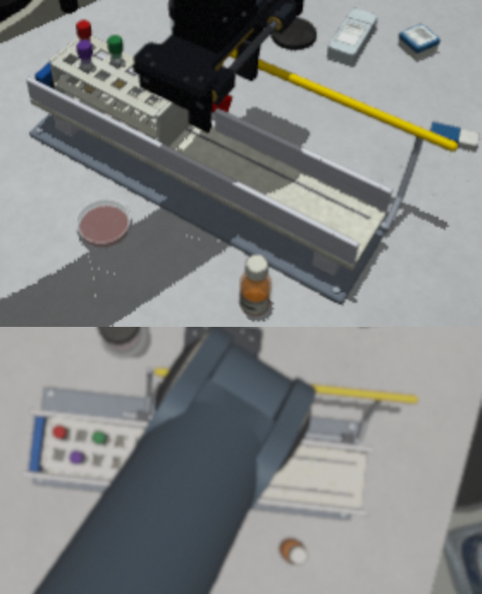

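Call:
servo_tool --motion '[{"offset": [0,-0.4,0],"delta_rot": [0,0,0],"claw": 0.88},{"offset": [0,-0.8,0],"delta_rot": [0,0,0],"claw": 0.88},{"offset": [0,-1.2,0],"delta_rot": [0,0,0],"claw": 0.88},{"offset": [0,-1.6,0],"delta_rot": [0,0,0],"claw": 0.88},{"offset": [0,-2,0],"delta_rot": [0,0,0],"claw": 0.88},{"offset": [0,-2.4,0],"delta_rot": [0,0,0],"claw": 0.88},{"offset": [0,-2.8,0],"delta_rot": [0,0,0],"claw": 0.88},{"offset": [0,-2.8,0],"delta_rot": [0,0,0],"claw": 0.88}]'

```text
t: 13.62
tcp_pos: [0.4527, -0.1101, 0.0913]
tool_rot: [0.474, 0.524, 0.475, -0.524]
ft_force: [-0.7, -0.2, -0.7]
grip_width: 0.88
```

```bash
python3 -c "
from h import *
shots(13);gate()
"
```

```text
t 13.625 z 0.0913 lane [-0.0298 -0.0127] F [-0.7  -0.2  -0.72] g 0.8797583550336572
lane F -0.67 -0.27 -0.72
rail 706 0.0393 0.1204 angle -0.006659903818479397
```

View pics/sh13.png

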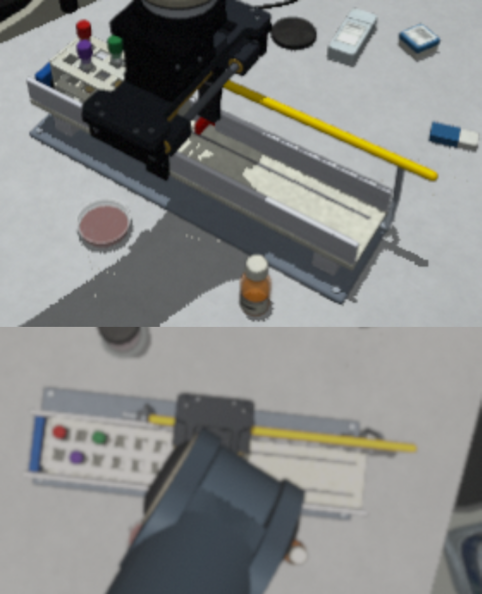

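Gate is shut and free of the finger. Raise the hand and move away backwards along the lane.

Call:
servo_tool --motion '[{"offset": [-1,0,0],"delta_rot": [0,0,0],"claw": 0.88},{"offset": [-2.5,0,0],"delta_rot": [0,0,0],"claw": 0.88},{"offset": [-4.5,0,0],"delta_rot": [0,0,0],"claw": 0.88},{"offset": [-6.5,0,0],"delta_rot": [0,0,0],"claw": 0.88},{"offset": [-6.5,0,2],"delta_rot": [0,0,0],"claw": 0.88},{"offset": [-6.5,0,4],"delta_rot": [0,0,0],"claw": 0.88},{"offset": [-6.5,0,6],"delta_rot": [0,0,0],"claw": 0.88},{"offset": [-6.5,0,6],"delta_rot": [0,0,0],"claw": 0.88}]'

```text
t: 14.78
tcp_pos: [0.4372, -0.2641, 0.2543]
tool_rot: [-0.473, -0.525, -0.472, 0.527]
ft_force: [0.2, -0.3, 0.3]
grip_width: 0.882
```

```bash
python3 -c "
from h import *
shots(14);gate()
for n in('top','scene'):
  for o in ['oil_bottle','petri_dish','coplin_jar']: print(n,o,[np.round(r['box']) for r in manip.recognise(n,o)[:1]])
q,d=manip.capture('scene');P=cloud('scene',q,d)
def ln(A,B,c):
    A,B=proj('scene',np.array([A,B]));cv2.line(q,tuple((A*8).round().astype(int).tolist()),tuple((B*8).round().astype(int).tolist()),c,1,cv2.LINE_AA,3)
S=cv2.cvtColor(q,cv2.COLOR_BGR2HSV)[...,1]
L=np.stack([(P[...,:2]-O)@b,(P[...,:2]-O)@a],-1)
m=(abs(P[...,2]-.108)<.004)&(abs(L[...,0])<.04)&(L[...,1]>-.05)&(L[...,1]<.25)&(S<90)
print('rack top lane y pct',np.percentile(L[m][:,1],[0,1,5,95,99,100]).round(4),'x',np.percentile(L[m][:,0],[1,99]).round(4))
cv2.imwrite('pics/z14.png',cv2.resize(q[180:290,180:320],None,fx=5.5,fy=5.3,interpolation=cv2.INTER_CUBIC))
"
```

```text
t 14.775 z 0.2543 lane [-0.0293 -0.1675] F [ 0.22 -0.27  0.27] g 0.8818272230391289
lane F 0.25 -0.24 0.27
rail 893 0.0394 0.1204 angle -0.005522244356517748
top oil_bottle [array([365., 284.,  15.,  16.])]
top petri_dish [array([284., 283.,  22.,  27.])]
top coplin_jar [array([269., 163.,  29.,  31.])]
scene oil_bottle [array([318., 347.,  19.,  39.])]
scene petri_dish [array([232., 310.,  34.,  32.])]
scene coplin_jar [array([282., 203.,  29.,  54.])]
rack top lane y pct [0.0165 0.0178 0.0207 0.1529 0.1593 0.1615] x [-0.0273  0.0306]
```

View pics/z14.png

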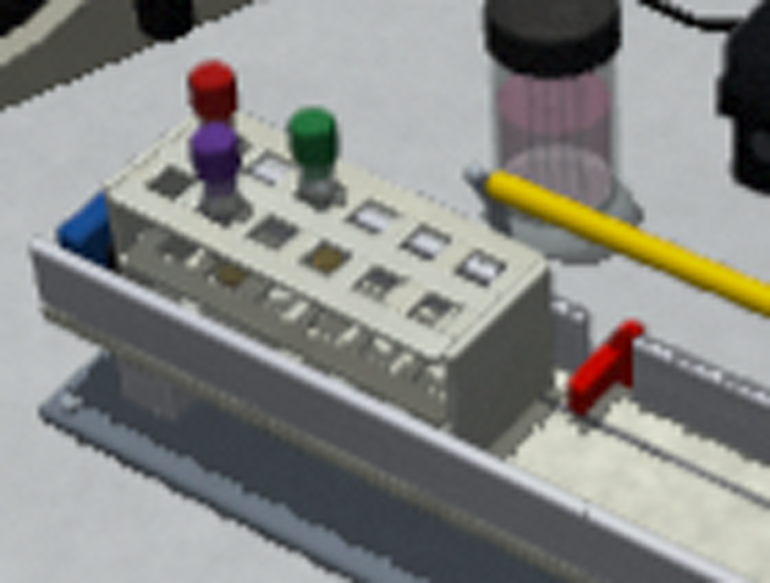

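View pics/sh14.png

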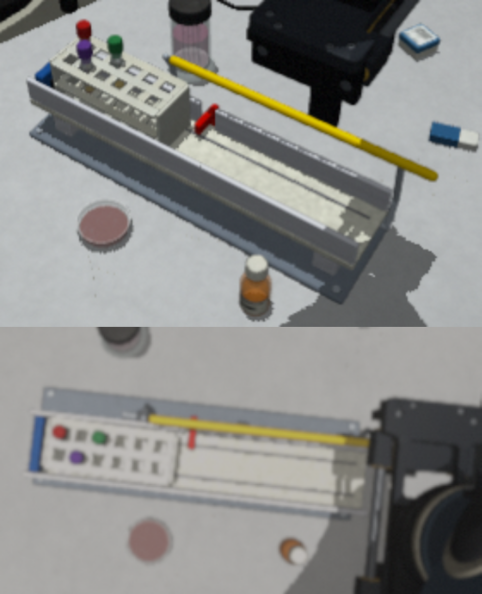

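Rack home (faces at lane y about 17 and 160 mm), tubes upright, gate shut (red blade behind the rack), bystanders where they were.

```bash
python3 -c "
from rig import manip
print(manip.finish_job())"
```

```text
the job is handed in; nothing more can be done
None
```

The rack is home against the blue end stop, the gate is shut behind it, and I handed the job in at about 15 s; no verdict was reported.

**What I did:** I opened the gate to about 0.51 rad with one fingertip on the yellow rail. While it stayed open, I pushed the rack by its rear end with the other finger until the push force rose to about 12 N with no further movement. I then backed off, let the gate close gently, and lifted the hand away.

**Last checks, all from the cameras:**
- **Rack:** its end faces measured at about lane y +17 and +160 mm, so it is home within about 1 mm, and it stands in the lane.
- **Gate:** its angle measured about -0.005 rad, which is shut.
- **Tubes and bystanders:** all three tubes stand upright. The bottle, dish and jar show at the same image positions as at the start, within 1–3 pixels.
- **Hand:** it is clear of everything, with almost no force on the wrist.

**Disagreements:** the rack reached the stop about 2 mm further along than my lane estimate predicted, within calibration error. The finger also opened the gate less than I had calculated, about 0.42 rad, so I widened the fingers before pushing. No check failed.

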